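Slide the cleaner bottle into its bay

TASK

The tall orange cleaner bottle has been left in front of the recycling flap: push it gently with the fingertips, low on its body so that it slides across the counter without tipping, into the open mouth of the green bay until it stands fully home against the bay's back stop. Do not squeeze or lift it, and do not touch its white pump head. Leave the stapler, punch, clip box and coaster where they are, and finish with the hand clear of everything.

Things in the scene. Friction and masses are not known exactly. Their poses are not given: they have to be found in the camera images.
- bottle: tall orange pump bottle, about 0.43 kg (may vary by a third), 235 mm tall in all: straight round body 56 mm in diameter from the counter up to 135 mm, shoulder narrowing to 26 mm at 165 mm, then the pump head. Origin: centre of its underside, z axis up. It slides on the counter (friction about 0.6); pushed higher than about 35 mm above the counter it may tip over.
- pump_head: white pump head fixed on top of the bottle, from 165 to 235 mm above the bottle's underside, at most 29 mm wide but for a thin spout that reaches 38 mm out from the bottle's axis. Origin: on the bottle's axis at the bottom of the collar, 165 mm above the underside. Not to be touched.
- bay: green steel bay, fixed: a low U of walls 30 mm high, 5 mm thick, no floor (a thin black disc marks the bottle's place). Origin: on the counter where the bottle's axis stands when fully home and centred; z up; +y points from the open mouth to the back stop, whose inner face is at y = 28 mm. Side walls' inner faces at x = +-38 mm, from y = 28 to -15 mm; then lips flare outwards at 45 degrees.
- bay_mouth (a point): centre of the bay's mouth on the counter, 33 mm from the bay's origin along the bay's -y axis; here, between the ends of the flared lips, the mouth is about 110 mm wide. Its axes are those of the bay.
- stapler: grey plastic stapler, 36 mm (its x) by 130 mm (its y), 59 mm high; origin at the centre of its underside. Leave it alone.
- punch: hole punch with red top, 60 mm (x) by 110 mm (y), 58 mm high; origin at the centre of its underside. Leave it alone.
- clip_box: clear acrylic open box of paper clips, 60 mm (x) by 80 mm (y), 40 mm high; origin at the centre of its underside. Leave it alone.
- coaster: round blue ceramic coaster, 94 mm across, 9 mm high; origin at the centre of its underside. Leave it alone.

How it is judged:
At the end, for the whole second after the job is handed in: The bottle stands upright (within 0.05 rad) and at rest on the counter inside the bay, its axis no more than 10 mm short of the fully-home place along the bay and between the side walls (within 14 mm of the bay's centre line), and the robot touches nothing (y of bottle in the frame of bay between -0.01 and 0.006 m and x of bottle in the frame of bay between -0.014 and 0.014 m and angle between bottle's own z axis and vertical below 0.05 rad and height (world z) of bottle below 0.004 m and linear speed of bottle below 0.02 m/s).
It fails at once if the bottle tips (leans more than 0.2 rad) (angle between bottle's own z axis and vertical above 0.2 rad).
It fails at once if the bottle is lifted (more than 12 mm) (height (world z) of bottle above 0.012 m).
It fails at once if the robot touches the pump head (over 0.5 N) (contact force between any of the arm, the fingers and pump_head above 0.5 N).
It fails at once if a bystander is moved more than 15 mm (distance of any of stapler, punch, clip_box, coaster from where it was at the start of the episode above 0.015 m).
It fails at once if the bottle is squeezed or rammed (over 30 N) (contact force between the fingers and bottle above 30 N).
It also fails if it takes over 72 s, if anything falls off the work surface, if the arm or the gripper's body presses on something with over 40 N, if the wrist force passes 120 N, or if a joint passes its speed limit or range.

ROBOT

A 6-joint arm with a two-finger parallel gripper is mounted at the origin on the work surface. World frame = base frame: x ahead of the robot, y to its left, z up, the work surface at z = 0. Lengths are in m, angles in rad, forces in N, time in s.
With the tool pointing down it reaches from about 0.375 to 0.925 m from the base axis. Payload 5.7 kg.
Tool frame: the origin (TCP) lies midway between the tips of the shut fingers; the grasp point (between the pads) lies 19 mm behind it; z points along the fingers, y is the line along which they close (so a half turn about z gives the same grasp; the last joint's range is limited). The gripper opens to 88 mm and grips with 3 to 60 N. Pads are 20 mm wide; open, the fingers measure 115 mm over their backs; the gripper's body (75 mm by 178 mm) begins 61 mm behind the grasp point.
Start: joints at [-1.235, 0.359, 1.51, -0, 1.272, -0.115], TCP at [0.261, -0.54, 0.223] pointing down, gripper open.
Joint ranges: [-2.97, 2.97], [-1.01, 2.36], [0.21, 2.38], [-0.96, 4.11], [0.2, 2.71], [-2.98, 2.98]. Speed limits (rad/s): [2.39, 2.39, 3.14, 3.14, 3.14, 3.14].

INTERFACE

Orientations are given as a unit quaternion [x, y, z, w].
In Python, from bench import move_ptp, servo_line, goto_joints, move_gripper, sleep, inverse_kinematics, capture, PlanningError, close_job, spot_in, silhouettes, current_clock, current_joint_pos, current_qvel, current_joint_torque, current_position, current_orientation, current_force, current_torque, current_finger_gap, current_grip_force gives the robot as it stands. Calls block until the motion is done:
- move_ptp(position, orientation): joint-space move of the TCP to a pose.
- servo_line(position, orientation=None, rate=0.15, contact_N=None): straight line of the TCP; orientation=None keeps the orientation; rate is the mean speed in m/s. With contact_N (N) it stops when the force on the tool has changed by that much, and returns True; else False.
- goto_joints(angles): joint-space move.
- move_gripper(opening): finger opening in m; the grip force is fixed at half the most; returns when the fingers have stopped.
- sleep(seconds).
- inverse_kinematics(position, orientation): joint angles nearest the present ones, or None.
- capture(name): name is "side" or "top"; returns a dict with "image" (384x512x3 uint8, blue, green, red), "range_z" (384x512 float32, m along the optical axis (not along the pixel's ray), 0 where there is no reading), "intrinsics" (3x3 intrinsics, pixels), "R" (3x3) and "t" (3): a world point X has camera coordinates R X + t. Camera axes: x right, y down, z forward; pixel columns grow to the right and rows downward; lengths in m; the calibration is good to about 2 mm. A picture is of the moment at which its call begins.
A pose or a line that the arm cannot do raises PlanningError and nothing moves.
- close_job(): hands the job in; it is judged then, once.
Trained networks look in the newest picture that a camera, given by its name, has taken for a name from the list of things; names that differ only in an ending like _2 or _b are one class to them, and where a whole thing is asked for, a point or a joint stands for the part that bears it (a point fixed in the world has none). Each returns a list of dicts, best first, with "conf" (0 to 1); they miss things now and then, are a little off and sometimes report something else, mostly with a low value. They report only what shows in the picture. A call takes as long as a camera call.
- spot_in(camera, query): "xy" ([column, row] in pixels, amid what is visible of it).
- silhouettes(camera, query): "region" (384x512 bool, what is visible of it) and "xy" ([column, row] in pixels, amid what is visible of it).
Readings, each from a call of its own:
- current_clock(): time.
- current_joint_pos(): joint angles.
- current_qvel(): joint speeds.
- current_joint_torque(): joint torques, N m.
- current_position(): TCP position.
- current_orientation(): TCP orientation.
- current_force(): force on the tool from outside, world axes, zero at the start.
- current_torque(): the same for the moment, N m.
- current_finger_gap(): finger opening in m.
- current_grip_force(): force on a finger pad.
Only numpy, scipy, OpenCV 4.12 (cv2) and the standard library are available. Lean on these libraries where they do the work, as an engineer would, in place of code of your own. Each camera call takes 0.05 s, during which the arm holds its last target. There are 200 camera calls.

## Working session

There is one attempt and no reset: what is moved stays moved. The work goes in short steps, each a Python script; the robot and the scene stay as the last script left them, time stands still between calls to the robot, and variables do not carry over. Pictures are saved under pics/ and viewed, at most 10 in all, crops included, and the job is handed in when it is done.

```bash
mkdir -p pics; cat > h.py <<'E'
import numpy as np, cv2
from bench import *
def pts(c,m):
    v,u=np.nonzero(m&(c["range_z"]>0)); z=c["range_z"][v,u]; K=c["intrinsics"]
    P=np.stack([(u-K[0,2])*z/K[0,0],(v-K[1,2])*z/K[1,1],z],1)
    return (P-c["t"])@c["R"]
def proj(c,X):
    p=c["intrinsics"]@(c["R"]@np.array(X,float)+c["t"]); return p[:2]/p[2]
E
python3 - <<'E'
from h import *
im=[]
for n in("side","top"):
    c=capture(n); im.append(c["image"]); print(n,"cam at",(-c["R"].T@c["t"]).round(3))
    for q in("bottle","pump_head","bay","stapler","punch","clip_box","coaster"):
        for d in silhouettes(n,q)[:2]:
            if d["conf"]<.3: continue
            P=pts(c,d["region"])
            if len(P)<5: continue
            print(q,round(d["conf"],2),np.round(d["xy"]),len(P),"lo",np.percentile(P,3,0).round(3),"hi",np.percentile(P,97,0).round(3),"med",np.median(P,0).round(3))
            if q=="bottle":
                B=P[(P[:,2]>.02)&(P[:,2]<.125)]
                if len(B)>20:
                    from scipy.optimize import least_squares
                    cam=-c["R"].T@c["t"]
                    d0=B[:,:2].mean(0)
                    r=least_squares(lambda p:np.hypot(*(B[:,:2]-p).T)-.028,d0+.02*(d0-cam[:2])/np.linalg.norm(d0-cam[:2]),loss="soft_l1",f_scale=.002)
                    print("  circle",r.x.round(4),np.sqrt(np.mean(r.fun**2)))
    cv2.imwrite(f"pics/{n}0.png",c["image"])
print(current_clock())
E
```

```text
side cam at [0.431 0.847 0.574]
bottle 0.96 [274. 164.] 1645 lo [ 0.514 -0.08   0.003] hi [ 0.565 -0.041  0.231] med [ 0.538 -0.051  0.105]
  circle [ 0.5403 -0.07  ] 0.04644960894851047
bottle 0.63 [164. 226.] 1012 lo [0.736 0.084 0.002] hi [0.799 0.166 0.04 ] med [0.769 0.12  0.022]
  circle [0.7672 0.1292] 0.0130155271377051
pump_head 0.8 [276. 124.] 354 lo [ 0.512 -0.599 -0.001] hi [ 0.609 -0.055  0.235] med [ 0.539 -0.064  0.196]
bay 0.88 [240. 257.] 915 lo [ 0.539  0.144 -0.001] hi [0.646 0.225 0.031] med [0.582 0.206 0.016]
stapler 0.92 [334. 212.] 857 lo [ 0.365 -0.038  0.   ] hi [0.413 0.082 0.058] med [0.39  0.048 0.049]
punch 0.92 [196. 176.] 834 lo [ 0.733 -0.161  0.007] hi [ 0.787 -0.066  0.059] med [ 0.757 -0.093  0.044]
clip_box 0.67 [162. 225.] 1078 lo [0.736 0.083 0.001] hi [0.799 0.166 0.04 ] med [0.771 0.122 0.021]
top cam at [0.427 0.1   1.078]
bottle 0.85 [330. 212.] 764 lo [ 0.51  -0.078  0.021] hi [ 0.558 -0.04   0.235] med [ 0.529 -0.058  0.149]
  circle [ 0.538  -0.0679] 0.0003336460144075689
pump_head 0.72 [339. 204.] 289 lo [ 0.505 -0.078  0.169] hi [ 0.548 -0.055  0.236] med [ 0.533 -0.067  0.231]
bay 0.63 [221. 193.] 665 lo [ 0.539  0.158 -0.003] hi [0.639 0.219 0.032] med [0.584 0.187 0.001]
stapler 0.75 [290. 277.] 804 lo [ 0.365 -0.04   0.009] hi [0.409 0.081 0.059] med [0.387 0.02  0.053]
stapler 0.56 [125. 210.] 1037 lo [0.51  0.391 0.005] hi [0.588 0.471 0.013] med [0.55  0.431 0.009]
punch 0.96 [340. 125.] 1195 lo [ 0.73  -0.167  0.007] hi [ 0.783 -0.066  0.06 ] med [ 0.75  -0.115  0.055]
clip_box 0.83 [242. 119.] 854 lo [ 0.734  0.088 -0.001] hi [0.796 0.164 0.041] med [0.771 0.125 0.006]
coaster 0.73 [124. 209.] 1091 lo [0.507 0.39  0.003] hi [0.588 0.471 0.013] med [0.548 0.43  0.009]
0.8
```

View pics/side0.png

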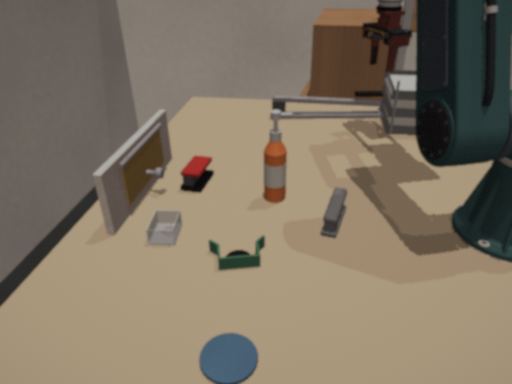

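View pics/top0.png

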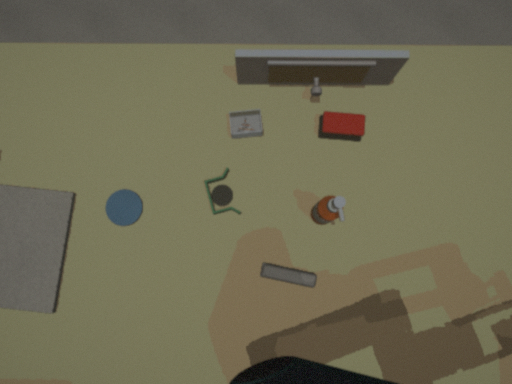

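The side view shows the bottle upright at (275,164) and the bay at (240,257). In the top view the bay at (221,193) opens to the right (−y), toward the bottle at (330,210), and the path between them is clear. Next I'll fit the bay's pose and check that a tilted two-fingertip "cradle" push is reachable.

```bash
cat >> h.py <<'E'
from scipy.spatial.transform import Rotation as Rot
from scipy.optimize import least_squares
def hand(b,psi,back=0.,tilt=np.deg2rad(55),z=.017,half=.018):
    """TCP pose for bottle centre b (xy), push heading psi (angle of push dir), cradle of half-opening half"""
    d=np.array([np.cos(psi),np.sin(psi),0]); up=np.array([0,0,1.])
    zt=d*np.sin(tilt)-up*np.cos(tilt); y=np.cross(up,d)
    off=np.sqrt(.028**2-half**2)+.010*np.cos(tilt)+back
    p=np.r_[b,0]-d*off+up*z
    qs=[Rot.from_matrix(np.c_[np.cross(s*y,zt),s*y,zt]).as_quat() for s in(1,-1)]
    return p,qs
def bottle(n):
    c=capture(n); d=[d for d in silhouettes(n,"bottle") if d["conf"]>.3]
    P=pts(c,d[0]["region"]); B=P[(P[:,2]>.03)&(P[:,2]<.125)]
    cam=-c["R"].T@c["t"]; m=np.median(B[:,:2],0); B=B[np.hypot(*(B[:,:2]-m).T)<.05]
    r=least_squares(lambda p:np.hypot(*(B[:,:2]-p).T)-.028,m+.02*(m-cam[:2])/np.linalg.norm(m-cam[:2]),loss="soft_l1",f_scale=.002)
    return r.x,len(B),np.sqrt(np.mean(r.fun**2))
E
python3 - <<'E'
from h import *
# wall centre lines
L=.018*1; segs=[((-.0405,.0305),(.0405,.0305)),((-.0405,.0305),(-.0405,-.015)),((.0405,.0305),(.0405,-.015)),((-.0405,-.015),(-.0575,-.033)),((.0405,-.015),(.0575,-.033))]
def dist(Q):
    D=[]
    for a,b in segs:
        a=np.array(a);b=np.array(b);t=np.clip((Q-a)@(b-a)/((b-a)@(b-a)),0,1)
        D.append(np.hypot(*(Q-a-t[:,None]*(b-a)).T))
    return np.min(D,0)
allP=[]
for n in("top","side"):
    c=capture(n); hsv=cv2.cvtColor(c["image"],cv2.COLOR_BGR2HSV)
    m=(hsv[...,0]>40)&(hsv[...,0]<90)&(hsv[...,1]>70)
    P=pts(c,m); P=P[(np.abs(P[:,0]-.59)<.1)&(np.abs(P[:,1]-.18)<.1)&(P[:,2]>.006)&(P[:,2]<.04)]
    allP.append(P)
    sil=[d for d in silhouettes(n,"bay")][0]["region"]; g=c["image"].max(2)
    K=pts(c,sil&(g<60)&~m); K=K[np.abs(K[:,2])<.006]
    print(n,len(P),"disc",K.mean(0).round(4) if len(K) else None,len(K), bottle(n))
for P in allP+[np.vstack(allP)]:
    best=min((least_squares(lambda p:dist((P[:,:2]-p[:2])@Rot.from_euler('z',p[2]).as_matrix()[:2,:2]),[.585,.18,a],loss="soft_l1",f_scale=.002) for a in np.linspace(-1,1,9)),key=lambda r:r.cost)
    print(best.x.round(4),best.cost,np.median(np.abs(best.fun)))
bx,by,th=best.x
bay=np.array([bx,by]); np.save("bay.npy",best.x)
for psi in(np.pi/2+th,np.arctan2(*(bay-[.538,-.068])[::-1])):
  for b,bk in(([.538,-.068],.06),([.538,-.068],0),(bay,0)):
    p,qs=hand(b,psi,bk); print(psi,p.round(3),[None if (j:=inverse_kinematics(p,q)) is None else np.round(j,2) for q in qs])
E
```

```text
top 101 disc [ 5.844e-01  1.853e-01 -2.000e-04] 279 (array([ 0.53796038, -0.06789212]), 158, np.float64(0.0003663132690649104))
side 497 disc [5.905e-01 1.659e-01 2.000e-04] 52 (array([ 0.540238  , -0.06987371]), 735, np.float64(0.0013388997124269217))
[0.5833 0.1839 0.2885] 8.508234266074278e-05 0.0010459851885244627
[0.5861 0.1849 0.2762] 0.00039584858874493493 0.0009280824258491513
[0.5845 0.1845 0.2876] 0.0005435365746876039 0.0009827366269347104
1.858428466044538 [ 0.563 -0.152  0.017] [array([-0.69,  1.01,  1.23,  0.48,  1.75,  2.03]), array([-0.69,  1.01,  1.23,  0.48,  1.75, -1.11])]
1.858428466044538 [ 0.546 -0.094  0.017] [array([-0.65,  0.97,  1.36,  0.51,  1.66,  2.02]), array([-0.65,  0.97,  1.36,  0.51,  1.66, -1.12])]
1.858428466044538 [0.592 0.158 0.017] [array([-0.3 ,  0.92,  1.49,  0.76,  1.44,  2.16]), array([-0.3 ,  0.92,  1.49,  0.76,  1.44, -0.98])]
1.3888281921109837 [ 0.522 -0.154  0.017] [array([-0.89,  0.9 ,  1.59,  0.68,  1.44,  2.06]), array([-0.89,  0.9 ,  1.59,  0.68,  1.44, -1.08])]
1.3888281921109837 [ 0.533 -0.095  0.017] [array([-0.81,  0.88,  1.67,  0.74,  1.36,  2.05]), array([-0.81,  0.88,  1.67,  0.74,  1.36, -1.09])]
1.3888281921109837 [0.58  0.158 0.017] [array([-0.41,  0.84,  1.86,  1.1 ,  1.12,  2.06]), array([-0.41,  0.84,  1.86,  1.1 ,  1.12, -1.08])]
```

The bay pose is consistent across both cameras: (0.5845, 0.1845), yaw 0.288, and the disc agrees. I'll curve the push so the bottle enters along the bay's axis. First I'll move to the approach pose and look.

```bash
cat >> h.py <<'E'
bx,by,th=np.load("bay.npy"); bay=np.array([bx,by]); psif=np.pi/2+th; df=np.array([np.cos(psif),np.sin(psif)])
def path(b0,psi0,n=12,straight=.06):
    b0=np.array(b0);P3=bay-straight*df; L=np.linalg.norm(P3-b0)*.38
    P1=b0+L*np.array([np.cos(psi0),np.sin(psi0)]);P2=P3-L*df; out=[]
    for t in np.linspace(0,1,n+1)[1:]:
        p=(1-t)**3*b0+3*(1-t)**2*t*P1+3*(1-t)*t*t*P2+t**3*P3
        v=3*((1-t)**2*(P1-b0)+2*(1-t)*t*(P2-P1)+t*t*(P3-P2)); out.append((p,np.arctan2(v[1],v[0])))
    return out
E
python3 - <<'E'
from h import *
b=np.array([.5385,-.0685]); psi=.95
for q,s in path(b,psi): 
    p,qs=hand(q,s); j=inverse_kinematics(p,qs[1]); print(q.round(3),round(s,2),None if j is None else np.round(j,2))
move_gripper(.036)
p,qs=hand(b,psi,.07,z=.15); move_ptp(p,qs[1])
p,qs=hand(b,psi,.07); servo_line(p,qs[1],rate=.1)
print(current_position(),current_finger_gap(),current_force(),current_clock())
a=capture("side")["image"];t=capture("top")["image"]
cv2.imwrite("pics/a1.png",np.hstack([cv2.resize(a[80:280,150:400],(400,320)),cv2.resize(t[100:300,200:450],(400,320))]))
print(bottle("side"),bottle("top"))
E
```

```text
[ 0.55  -0.053] 0.96 [-0.89  0.82  2.    1.1   1.08 -1.22]
[ 0.56  -0.037] 0.98 [-0.85  0.82  1.99  1.12  1.08 -1.2 ]
[ 0.571 -0.022] 1.01 [-0.81  0.82  1.97  1.12  1.08 -1.18]
[ 0.58  -0.006] 1.05 [-0.77  0.83  1.94  1.11  1.09 -1.16]
[0.588 0.009] 1.11 [-0.72  0.83  1.9   1.08  1.12 -1.12]
[0.595 0.025] 1.18 [-0.68  0.84  1.85  1.03  1.15 -1.09]
[0.601 0.041] 1.27 [-0.63  0.85  1.78  0.98  1.19 -1.05]
[0.605 0.057] 1.38 [-0.59  0.87  1.71  0.92  1.25 -1.02]
[0.607 0.074] 1.49 [-0.54  0.89  1.63  0.86  1.31 -1.  ]
[0.608 0.091] 1.61 [-0.48  0.91  1.55  0.8   1.38 -0.98]
[0.606 0.109] 1.74 [-0.43  0.93  1.48  0.75  1.45 -0.98]
[0.601 0.127] 1.86 [-0.37  0.95  1.41  0.7   1.52 -0.98]
[ 0.48211476 -0.14773922  0.01742363] 0.03607890581055236 [-0.21429267  0.01815458 -0.23074999] 5.2333
(array([ 0.54036736, -0.06990035]), 738, np.float64(0.001361645316441901)) (array([ 0.53800605, -0.06789832]), 156, np.float64(0.00034759510745979347))
```

View pics/a1.png

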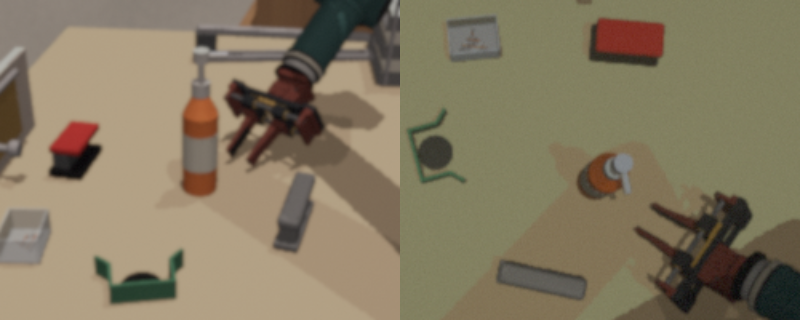

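The hand sits low behind the bottle (crop ~(240,150) left, ~(655,225) right) with its fingers straddling the push line. The stapler and punch are well clear. I'll push the first half and check.

```bash
python3 - <<'E'
from h import *
b=np.array([.5385,-.0685]); psi=.95
p,qs=hand(b,psi,.006); servo_line(p,qs[1],rate=.06)
p,qs=hand(b,psi,-.002); print("c",servo_line(p,qs[1],rate=.02,contact_N=6),current_force())
for q,s in path(b,psi)[:6]:
    p,qs=hand(q,s); h=servo_line(p,qs[1],rate=.035,contact_N=10); f=np.array(current_force())
    print(q.round(3),h,f.round(1))
    if h: break
print(bottle("side"),bottle("top"),current_position(),current_clock())
a=capture("side")["image"];t=capture("top")["image"]
cv2.imwrite("pics/a2.png",np.hstack([cv2.resize(a[80:280,150:400],(400,320)),cv2.resize(t[100:300,200:450],(400,320))]))
E
```

```text
c False [-1.1578606  -1.86221304  0.66087762]
[ 0.55  -0.053] False [-0.7 -0.3 -0.6]
[ 0.56  -0.037] False [-0.3 -0.9 -0.3]
[ 0.571 -0.022] False [-0.9 -0.9 -0.5]
[ 0.58  -0.006] False [ 0.5 -0.7  0.2]
[0.588 0.009] False [ 1.  -0.2 -0.3]
[0.595 0.025] False [ 0.6 -0.8  0.1]
(array([0.59569829, 0.02475073]), 810, np.float64(0.0012119950198867077)) (array([0.59338199, 0.02693424]), 133, np.float64(0.0003381189769408592)) [ 5.84950631e-01 -9.70070500e-05  1.70961744e-02] 11.475
```

View pics/a2.png

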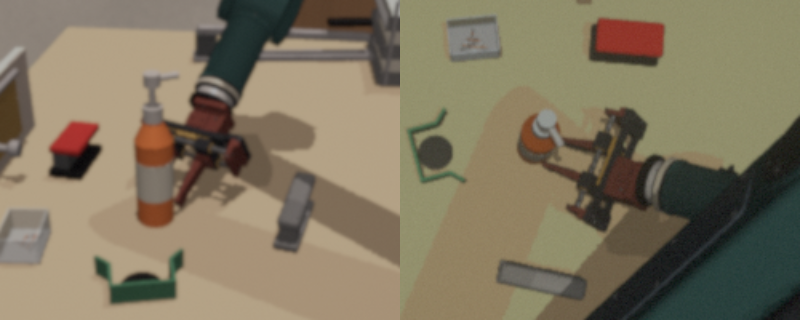

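The bottle tracks the cradle to within 2 mm and stands upright (left ~(155,175), right ~(540,135)). I'll carry on along the curve and into the bay.

```bash
python3 - <<'E'
from h import *
b=np.array([.5385,-.0685]); psi=.95
seg=[(q,s,.035,10) for q,s in path(b,psi)[6:]]+[(bay-.03*df,psif,.035,10),(bay-.008*df,psif,.03,8),(bay+.004*df,psif,.012,7)]
for q,s,r,n in seg:
    p,qs=hand(q,s); h=servo_line(p,qs[1],rate=r,contact_N=n); f=np.array(current_force())
    print(q.round(3),h,f.round(1))
    if h: break
p,_=hand(bay,psif); print("tcp along beyond nominal",(np.array(current_position())-p)[:2]@df)
for n in("side","top"):
    try:
        x=bottle(n); print(x,"bay y",(x[0]-bay)@df,"bay x",(x[0]-bay)@[np.cos(th),np.sin(th)])
    except Exception as e: print(n,e)
print(current_clock())
a=capture("side")["image"];t=capture("top")["image"]
cv2.imwrite("pics/a3.png",np.hstack([cv2.resize(a[120:300,150:375],(400,320)),cv2.resize(t[100:260,150:350],(400,320))]))
E
```

```text
[0.601 0.041] False [ 1.3 -0.9  0.5]
[0.605 0.057] False [ 1.4 -1.1  0.5]
[0.607 0.074] False [ 1.4 -0.5  0.3]
[0.608 0.091] False [ 1.8 -1.4  0.5]
[0.606 0.109] False [ 0.6  0.3 -0.2]
[0.601 0.127] False [ 1.9  0.8 -0. ]
[0.593 0.156] False [ 0.4 -0.8 -1.3]
[0.587 0.177] False [-0.2 -0.1  0.6]
[0.583 0.188] True [ 0.9 -3.9  0.9]
tcp along beyond nominal -0.0010805856010320885
(array([0.58575572, 0.18232253]), 1060, np.float64(0.0009148034628285702)) bay y -0.002410783417453276 bay x 0.0006465276911512639
(array([0.58345386, 0.18452626]), 122, np.float64(0.0003519840825445218)) bay y 0.00035541335082823816 bay x -0.0009356095927045098
18.275
```

View pics/a3.png

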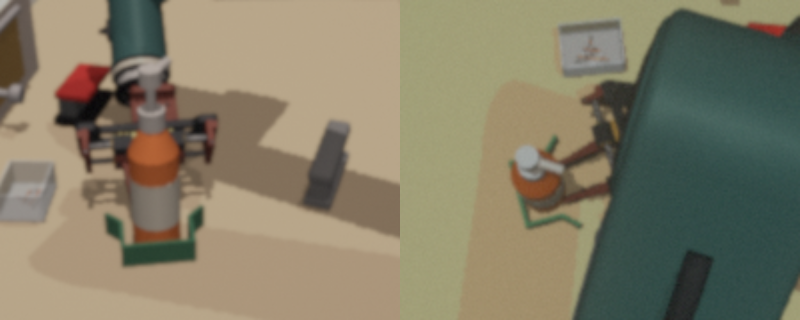

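The bottle stands home in the bay against the back stop (left ~(155,210), right ~(540,185)), and contact was felt there. Now I'll back straight out and raise the hand.

```bash
python3 - <<'E'
from h import *
p0=np.array(current_position()); d3=np.r_[df,0]
servo_line(p0-.02*d3,rate=.03); servo_line(p0-.12*d3,rate=.1); servo_line(p0-.12*d3+[0,0,.15],rate=.1)
sleep(.5)
for n in("side","top"):
    try:
        x=bottle(n); print(x,"bay y",(x[0]-bay)@df,"bay x",(x[0]-bay)@[np.cos(th),np.sin(th)])
    except Exception as e: print(n,e)
print(current_force(),current_clock())
a=capture("side")["image"];t=capture("top")["image"]
cv2.imwrite("pics/a4.png",np.hstack([cv2.resize(a[100:300,130:380],(400,320)),cv2.resize(t[60:300,150:450],(400,320))]))
E
```

```text
(array([0.58579649, 0.18235141]), 1058, np.float64(0.0010191312006237623)) bay y -0.0023946532879642033 bay x 0.0006938098026685008
(array([0.58348902, 0.18451807]), 123, np.float64(0.00033712519017283556)) bay y 0.00033758464888104556 bay x -0.0009042220462844435
[-0.44496018  0.39917897 -0.00143105] 22.6833
```

View pics/a4.png

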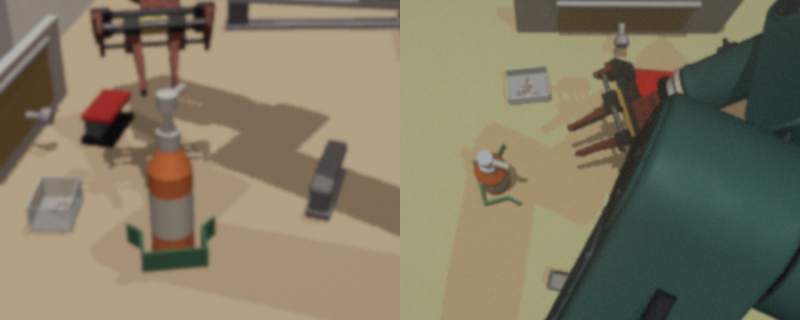

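The bottle is upright and home in the bay (left ~(170,200)). The hand is well clear and the bystanders look undisturbed, so I'll hand in.

```bash
python3 -c "
from bench import *
print(close_job())"
```

```text
the job is handed in; nothing more can be done
None
```

I pushed the bottle upright into the green bay until I felt the back stop. It stands within about 3 mm of fully home and 1 mm of the centre line, nothing else appears to have moved, the hand is clear, and the job is handed in (about 23 s on the robot's clock; no verdict was returned).

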